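# Open the hardener chest and prop its lid

## Task

Open the grey steel chest so that the bottles inside can be taken out: press the black wing latch on its lid fully down, give it a quarter turn anticlockwise (seen from above) to release it, then raise the lid by its front edge all the way to its stop, where the stay catches and holds it open by itself. Do not force the latch (it turns only while it is pressed), do not let the lid drop or ram it into its stop, and leave the tins behind the chest and the cup in front of it standing where they are.

Things in the scene. Friction and masses are not known exactly. Their poses are not given: they have to be found in the camera images.
- chest: Fixed grey sheet-steel chest, 170 (x) x 240 (y) mm, closed height 119 mm on rubber feet, with steel bail handles on its sides. Origin: centre of its underside on the bench. Its x axis points from the front (latch and pull edge) to the hinge side at the back; the front is turned roughly to the robot's left (world +y), towards the scale. It does not move.
- lid_hinge (a point): Middle of the lid's hinge axis, at the back rim of the chest: 85 mm behind the chest's centre (+x of the chest), 118 mm above the bench; the axis runs along the chest's y.
- lid (a joint): Angle of the lid about its hinge: 0 closed, grows as the front edge rises, hard stop at 1.38 rad (79 degrees). The lid (4 mm sheet, about 0.5 kg) falls shut from any angle unless the stay has caught it. From about 1.21 rad the stay's ball catch resists by about 4 to 6 N at the front edge; at 1.30 rad it is overcome and springs the lid to the stop, where it holds the lid.
- lip (a point): Middle of the lid's rolled front pull edge: a round bar 8 mm thick (the point is on its axis) along the chest's y, 124 mm long, 192 mm from the hinge axis, 22 mm in front of the chest's front wall and, when closed, 117 mm above the bench. Free space below it, so that fingertips tilted forward hook under it from the front. Moves with the lid.
- wing (a joint): Turn of the wing latch: 0 locked, 1.4 rad (80 degrees) fully released, anticlockwise seen from above. It cannot turn unless pressed down more than 5.5 mm. The lid is free when it is past 1.15 rad; while locked, pulling the lid up only lifts it by up to 0.06 rad against the latch spring. It stays where it is turned.
- latch_push (a joint): How far the wing latch is pressed down: 0 up, 0.0075 m fully down against its stop; a spring of 5 N at the top to 9 N at the bottom pushes it up again.
- tongue: The latch's steel tongue under the lid, turned by the wing: 36 x 8 x 5 mm, pointing to the chest's front when locked. Origin on the wing's axis, 52 mm below the wing_grip point.
- keeper: Steel keeper inside the chest's front wall, 44 mm wide, 21 mm deep, with two teeth: the locked tongue stands up between them and hooks under it. Fixed to the chest. Origin: its middle, between the teeth.
- wing_grip (a point): Centre of the top of the black wing, 33 mm above the lid sheet when up; the wing is a bar 48 mm long, 12 mm wide and 20 mm tall, its underside 13 mm above the lid, on the lid's middle line 62 mm behind the lip. Its long side is this point's x axis, and lies along the chest's x when locked.
- tint_tin_a: Paint tin, 69 mm across, 82 mm tall, standing behind the chest's hinge side, the farther from the robot of two; bystander. Origin: centre of its foot.
- tint_tin_b: Paint tin, 68 mm across, 82 mm tall, standing behind the chest's hinge side, the nearer to the robot of two; bystander. Origin: centre of its foot.
- cup_c: Clear mixing cup, 73 mm across, 88 mm tall, standing in front of the chest, off the end of its pull edge that is farther from the robot; bystander. Origin: centre of its foot.

How it is judged:
By the outcome, as a careful person would: the job done as asked, in the order asked, and still so for the second after the job is handed in, with the robot touching nothing.
It also fails if it takes over 51 s, if anything falls off the work surface, if the arm or the gripper's body presses on something with over 40 N, if the wrist force passes 120 N, or if a joint passes its speed limit or range.

## Robot

A 6-joint arm with a two-finger parallel gripper is mounted at the origin on a cart in front of the work surface, level with it; the furniture and walls round the work are solid. World frame = base frame: x ahead of the robot, y to its left, z up, the work surface at z = 0. Lengths are in m, angles in rad, forces in N, time in s.
With the tool pointing down it reaches from about 0.325 to 0.775 m from the base axis. Payload 5.5 kg.
Tool frame: the origin (TCP) lies on the centre line of the jaws, within the pads' length; the fingertips stand 22 mm ahead of it and the grasp point (between the pads) lies 3 mm ahead of it (bot.finger_overhang is the distance from the TCP to the fingertips, in m); z points along the fingers, y is the line along which they close (so a half turn about z gives the same grasp; the last joint's range is limited). The gripper opens to 88 mm and grips with 3 to 60 N. Pads are 20 mm wide; open, the fingers measure 115 mm over their backs; the gripper's body (75 mm by 178 mm) begins 61 mm behind the grasp point.
Start: joints at [1.08, 0.091, 1.231, -0, 1.82, -0.057], TCP at [0.252, 0.544, 0.245] pointing down, gripper open.
Joint ranges: [-2.87, 2.87], [-0.86, 2.18], [0.17, 2.46], [-1.51, 4.65], [0.06, 2.69], [-2.65, 2.65]. Speed limits (rad/s): [2.57, 2.57, 3.01, 3.14, 3.14, 3.14].

## Interface

Orientations are given as a rotation vector (axis times angle).
In Python, from workcell import readout, optics, order, find_in, pinpoint, bot gives the robot as it stands. The module is installed in compiled form; this text tells all that it offers.
- The arm moves only by the tool send_rows, never from a script. Its argument "moves" is a list of rows, each an object with "dp": the shift along the tool's x, y, z in a scale on which 1.0 is 600 mm, a list of three; "dr": the turn, a rotation vector about the tool's x, y, z in normalised numbers (1 is pi/2 rad), a list of three; "jaw": the finger opening in mm, from 0 to 87.8. A call has 1 to 10 rows; each row is the pose to reach, as a shift and turn from the pose commanded when the call began, along the tool's axes at that moment; what a row does not reach only later rows make up. A row lasts 1/10 s, in which the tool goes at most 50 mm and 8.59 degrees, less where a joint would pass 70% of its speed; a pose out of reach is approached as far as the arm can. A shift or turn number past 1, either way, is cut back to 1. A call with a gripper value outside its range is refused whole. The fingers move at their own pace and stop on an object; "force" is the grip in N (left out, the last holds). Time passes only in rows, so rows that repeat a pose let the fingers close. It gives the time, the measured TCP pose, the force, the opening and the grip force at its end, in the units of the state.
- readout.state(): the state, without advancing time (a new reading comes with each control period).
- optics.get_image(name): name is "scene" or "top"; returns the picture (420x560x3 uint8, blue, green, red); there is no depth.
- optics.get_calibration(name): a dict with "fx", "fy", "cx", "cy" (pixels), "pose" (4x4, takes a point from camera to world coordinates). Camera axes: x right, y down, z forward; pixel columns grow to the right and rows downward; lengths in m; the calibration is good to about 2 mm. A picture is of the moment at which its call begins. get_calibration takes no time and is no camera call.
- order.sign_off(): hands the job in; it is judged then, once.
Trained networks look in the newest picture that a camera, given by its name, has taken for a name from the list of things; names that differ only in an ending like _2 or _b are one class to them, and where a whole thing is asked for, a point or a joint stands for the part that bears it (a point fixed in the world has none). Each returns a list of dicts, best first, with "score" (0 to 1); they miss things now and then, are a little off and sometimes report something else, mostly with a low value. They report only what shows in the picture. A call takes as long as a camera call.
- find_in(camera, label): "position" ([x, y, z] in m, in the coordinates of the camera as it stood for that picture, good to about 4 mm: the middle of the surface that is visible of it).
- pinpoint(camera, label): "position" ([x, y, z] in m, in the coordinates of the camera as it stood for that picture, good to about 4 mm: a listed point, or the origin of a listed thing).
The state is a dict: "time": time; "joint_positions": joint angles; "dq": joint speeds; "joint_efforts": joint torques, N m; "tool_pos": TCP position; "tcp_rot": TCP orientation; "ft_force": force on the tool from outside, world axes, zero at the start; "moment": the same for the moment, N m; "gripper_width": opening from 0.0 (shut) to 1.0 (fully open); "gripper_force": force on a finger pad.
Only numpy, scipy, OpenCV 4.12 (cv2) and the standard library are available. Lean on these libraries where they do the work, as an engineer would, in place of code of your own. Each camera call takes 0.05 s, during which the arm holds its last target. There are 200 camera calls.

## Working session

There is one attempt and no reset: what is moved stays moved. The work goes in short steps, Python scripts to look and compute and a tool call to move; the robot and the scene stay as the last step left them, time stands still between calls to the robot, and variables do not carry over. Pictures are saved under pics/ and viewed, at most 10 in all, crops included, and the job is handed in when it is done.

Besides the shell and the picture viewer there is one more tool, called as name([rows], argument=value, ...), one row to a line, values as JSON. send_rows: Moves the arm, as the interface text tells. Its arguments: {"type":"object","properties":{"moves":{"type":"array"},"force":{"type":"number"}},"required":["moves"]}

```bash
mkdir -p pics; cat > h.py <<'E'
import numpy as np, cv2
from workcell import readout, optics, order, find_in, pinpoint, bot
def W(cam,p):
    P=np.array(optics.get_calibration(cam)["pose"]); return P[:3,:3]@np.array(p)+P[:3,3]
def pix(cam,w):
    c=optics.get_calibration(cam);P=np.array(c["pose"]);q=P[:3,:3].T@(np.array(w)-P[:3,3])
    return [round(c["fx"]*q[0]/q[2]+c["cx"]),round(c["fy"]*q[1]/q[2]+c["cy"])]
def pin(cam,l,f=pinpoint,n=2):
    for d in f(cam,l)[:n]:
        w=W(cam,d["position"]);print(cam,l,round(d["score"],2),w.round(4),pix(cam,w))
E
python3 - <<'E'
from h import *
for c in("scene","top"):
    cv2.imwrite(f"pics/{c}0.png",optics.get_image(c))
    for l in("chest","lid_hinge","lip","wing_grip","tint_tin_a","cup_c"): pin(c,l)
s=readout.state();print(s)
E
```

```text
scene chest 0.73 [ 0.5801 -0.141  -0.    ] [312, 265]
scene lid_hinge 0.84 [ 0.5867 -0.2268  0.1157] [352, 248]
scene lip 0.75 [ 0.571  -0.0425  0.1141] [276, 212]
scene wing_grip 0.71 [ 0.5759 -0.0969  0.1532] [298, 208]
scene tint_tin_a 0.79 [ 0.6433 -0.2986  0.0018] [388, 284]
scene tint_tin_a 0.69 [ 0.5411 -0.3058 -0.    ] [366, 318]
scene cup_c 0.96 [ 0.6766  0.0379 -0.001 ] [281, 210]
top chest 0.78 [ 0.5783 -0.1484 -0.0027] [328, 219]
top chest 0.17 [ 0.5452 -0.3003  0.0018] [391, 230]
top lid_hinge 0.61 [ 0.5882 -0.2298  0.1143] [370, 204]
top lip 0.63 [ 0.57   -0.0364  0.1171] [283, 215]
top wing_grip 0.47 [ 0.5753 -0.0956  0.1496] [311, 209]
top tint_tin_a 0.82 [ 6.467e-01 -3.009e-01 -1.000e-04] [388, 190]
top tint_tin_a 0.59 [ 0.5461 -0.2973  0.0019] [389, 229]
top cup_c 0.74 [ 6.793e-01  3.860e-02 -3.000e-04] [252, 181]
{'time': 0.7, 'joint_positions': array([ 1.08032271e+00,  9.10675848e-02,  1.23070363e+00, -1.90861866e-05,
        1.81976636e+00, -5.66630601e-02]), 'dq': array([ 0.00012317, -0.00166389, -0.00013761, -0.00025682, -0.00026131,
       -0.00039975]), 'joint_efforts': array([ 1.57790757e-03, -4.46037447e+01, -4.06415570e+01,  7.00079603e-02,
        1.89420761e-02,  1.49636003e-05]), 'tool_pos': array([0.25219558, 0.54444661, 0.24464858]), 'tcp_rot': array([6.76097476e-01, 3.06794576e+00, 7.54460830e-05]), 'ft_force': array([-0.28506584,  0.4679679 , -0.45030793]), 'moment': array([ 0.01716825, -0.0444676 , -0.02743042]), 'gripper_force': 0.0, 'gripper_width': 0.9989954680236388}
```

```bash
cd pics; python3 -c "
import cv2,numpy as np
a=np.vstack([cv2.imread('scene0.png'),cv2.imread('top0.png')]);cv2.imwrite('both.png',cv2.resize(np.hstack([a[:420],a[420:]]),(800,300)))"
```

```text
(no output)
```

View pics/scene0.png

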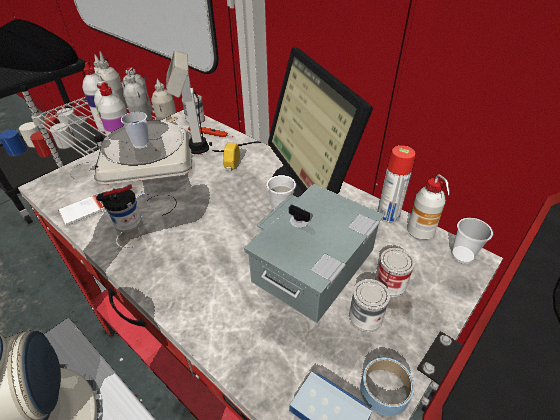

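View pics/top0.png

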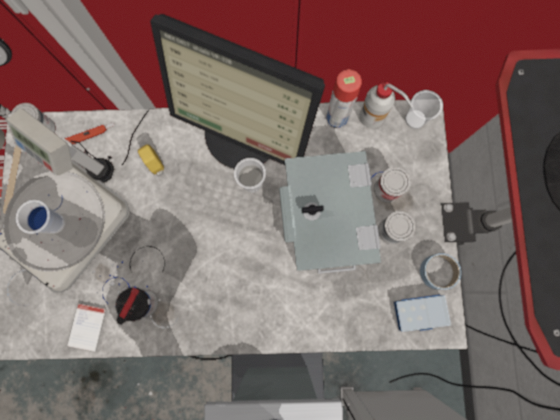

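The scene and top views agree. The chest's front faces left (+y), with the wing at about (312,210) and the lip at about (285,215) in the top view. The cup is at (250,172), beside the monitor, whose near corner is at about (300,160).

```bash
cat >> h.py <<'E'
from scipy.spatial.transform import Rotation as R
D=np.array([.085,-.9964,0]);Y=np.array([.9964,.085,0]);Z=np.array([0,0,1.])
C=np.array([.5796,-.1439,0])
def ori(phi,yaw=0,flip=1):  # tool z tilted phi from down towards chest +x; tool y = flip*chest y, then yaw about world z
    z=np.sin(phi)*D-np.cos(phi)*Z; y=flip*Y; M=np.c_[np.cross(y,z),y,z]
    return R.from_rotvec([0,0,yaw])*R.from_matrix(M)
def rel(p,o):
    s=readout.state();r0=R.from_rotvec(s["tcp_rot"])
    print("dp",(r0.inv().apply(np.array(p)-s["tool_pos"])*1000).round(1),"dr",(r0.inv()*o).as_rotvec().round(3),
      "|t",round(s["time"],2),s["tool_pos"].round(4),"F",s["ft_force"].round(1),"w",round(s["gripper_width"]*88,1),"gf",round(s["gripper_force"],1),"q",s["joint_positions"].round(2))
def ray(cam,uv,z):
    c=optics.get_calibration(cam);P=np.array(c["pose"]);d=P[:3,:3]@np.array([(uv[0]-c["cx"])/c["fx"],(uv[1]-c["cy"])/c["fy"],1]);return (P[:3,3]+d*(z-P[2,3])/d[2]).round(3)
E
python3 - <<'E'
from h import *
wing=C-.045*D;print(wing,"lip",C-.107*D)
for z in(.1,.2,.3,.4):print(z,ray("top",(300,162),z),ray("top",(320,95),z))
for f in(1,-1):rel([*wing[:2],.245],ori(0,flip=f))
E
```

```text
[ 0.575775 -0.099062  0.      ] lip [ 0.570505  -0.0372852  0.       ]
0.1 [ 0.695 -0.079  0.1  ] [ 0.857 -0.132  0.1  ]
0.2 [ 0.664 -0.074  0.2  ] [ 0.808 -0.121  0.2  ]
0.3 [ 0.632 -0.068  0.3  ] [ 0.759 -0.11   0.3  ]
0.4 [ 0.601 -0.063  0.4  ] [ 0.71  -0.099  0.4  ]
dp [-5.641e+02 -4.479e+02 -4.000e-01] dr [ 0.    -0.     1.052] |t 0.7 [0.2522 0.5444 0.2446] F [-0.3  0.5 -0.5] w 87.9 gf 0.0 q [ 1.08  0.09  1.23 -0.    1.82 -0.06]
dp [-5.641e+02 -4.479e+02 -4.000e-01] dr [ 0.    0.   -2.09] |t 0.7 [0.2522 0.5444 0.2446] F [-0.3  0.5 -0.5] w 87.9 gf 0.0 q [ 1.08  0.09  1.23 -0.    1.82 -0.06]
```

```bash
python3 - <<'E'
from h import *
for z in(.03,.06,.1,.14,.2,.3):print(z,ray("top",(302,162),z),pix("scene",ray("top",(302,162),z)),"top corner",pix("scene",ray("top",(320,95),z+.2)),ray("top",(320,95),z+.2))
E
```

```text
0.03 [ 0.716 -0.088  0.03 ] [329, 214] top corner [368, 136] [ 0.793 -0.118  0.23 ]
0.06 [ 0.707 -0.086  0.06 ] [327, 207] top corner [365, 126] [ 0.779 -0.114  0.26 ]
0.1 [ 0.695 -0.084  0.1  ] [325, 196] top corner [360, 112] [ 0.759 -0.11   0.3  ]
0.14 [ 0.682 -0.081  0.14 ] [322, 185] top corner [356, 96] [ 0.74  -0.105  0.34 ]
0.2 [ 0.663 -0.078  0.2  ] [317, 167] top corner [348, 70] [ 0.71  -0.099  0.4  ]
0.3 [ 0.632 -0.072  0.3  ] [307, 130] top corner [331, 15] [ 0.662 -0.087  0.5  ]
```

Units first: shifts go in shares of 600 mm and turns go in shares of pi/2 rad. So -564 mm is -0.94, -448 mm is -0.7467, 1.052 rad is 0.6697.

send_rows([
  {"dp": [-0.94, -0.7467, 0], "dr": [0, 0, 0.6697], "jaw": 50},
  {"dp": [-0.94, -0.7467, 0], "dr": [0, 0, 0.6697], "jaw": 50},
  {"dp": [-0.94, -0.7467, 0], "dr": [0, 0, 0.6697], "jaw": 50},
  {"dp": [-0.94, -0.7467, 0], "dr": [0, 0, 0.6697], "jaw": 50},
  {"dp": [-0.94, -0.7467, 0], "dr": [0, 0, 0.6697], "jaw": 50},
  {"dp": [-0.94, -0.7467, 0], "dr": [0, 0, 0.6697], "jaw": 50},
  {"dp": [-0.94, -0.7467, 0], "dr": [0, 0, 0.6697], "jaw": 50},
])

```text
time: 1.4
tool_pos: [0.4098, 0.2299, 0.2449]
tcp_rot: [2.129, 2.309, 0.001]
ft_force: [1.5, 0.1, 0.5]
gripper_width: 0.568
gripper_force: 0.0
```

Scaled: -366 mm is -0.61.

send_rows([
  {"dp": [-0.61, 0, 0], "dr": [0, 0, 0], "jaw": 50},
])

```text
time: 1.5
tool_pos: [0.4148, 0.1799, 0.2442]
tcp_rot: [2.128, 2.311, -0.0]
ft_force: [0.8, -0.2, 0.1]
gripper_width: 0.57
gripper_force: 0.0
```

```bash
python3 - <<'E'
from h import *
wing=C-.045*D
rel([*wing[:2],.245],ori(0))
E
```

```text
dp [-291.3  137.6   -0.7] dr [ 0.     0.    -0.003] |t 1.5 [0.4148 0.1799 0.2442] F [ 0.8 -0.2  0.1] w 50.1 gf 0.0 q [ 0.33 -0.31  1.6  -0.    1.85  0.25]
```

Scaled: -291 mm is -0.485, 138 mm is 0.23.

send_rows([
  {"dp": [-0.485, 0.23, 0], "dr": [0, 0, 0], "jaw": 50},
  {"dp": [-0.485, 0.23, 0], "dr": [0, 0, 0], "jaw": 50},
  {"dp": [-0.485, 0.23, 0], "dr": [0, 0, 0], "jaw": 50},
  {"dp": [-0.485, 0.23, 0], "dr": [0, 0, 0], "jaw": 50},
  {"dp": [-0.485, 0.23, 0], "dr": [0, 0, 0], "jaw": 50},
  {"dp": [-0.485, 0.23, 0], "dr": [0, 0, 0], "jaw": 50},
  {"dp": [-0.485, 0.23, 0], "dr": [0, 0, 0], "jaw": 50},
  {"dp": [-0.485, 0.23, 0.05], "dr": [0, 0, 0], "jaw": 50},
  {"dp": [-0.485, 0.23, 0.05], "dr": [0, 0, 0], "jaw": 50},
])

```text
time: 2.4
tool_pos: [0.5753, -0.0967, 0.2101]
tcp_rot: [-2.12, -2.31, 0.006]
ft_force: [-1.4, -0.2, -1.3]
gripper_width: 0.566
gripper_force: 0.0
```

```bash
python3 - <<'E'
from h import *
wing=C-.045*D
rel([*wing[:2],.157],ori(0))
s,t=optics.get_image("scene"),optics.get_image("top")
for c in("scene","top"):pin(c,"wing_grip");pin(c,"lip")
f=lambda a,u,v:cv2.resize(a[v-60:v+60,u-60:u+60],(400,400),interpolation=2)
cv2.imwrite("pics/a.png",np.hstack([f(s,300,200),f(t,312,210)]))
E
```

```text
dp [-2.6  0.7 53.1] dr [-0.007 -0.002  0.   ] |t 2.4 [ 0.5753 -0.0967  0.2101] F [-1.4 -0.2 -1.3] w 49.8 gf 0.0 q [-0.22  0.05  1.34  0.    1.76 -0.31]
scene lip 0.57 [ 0.569  -0.038   0.1154] [274, 211]
top lip 0.87 [ 0.5681 -0.0362  0.1152] [283, 216]
top lip 0.45 [ 0.5875 -0.2278  0.1167] [370, 204]
```

View pics/a.png

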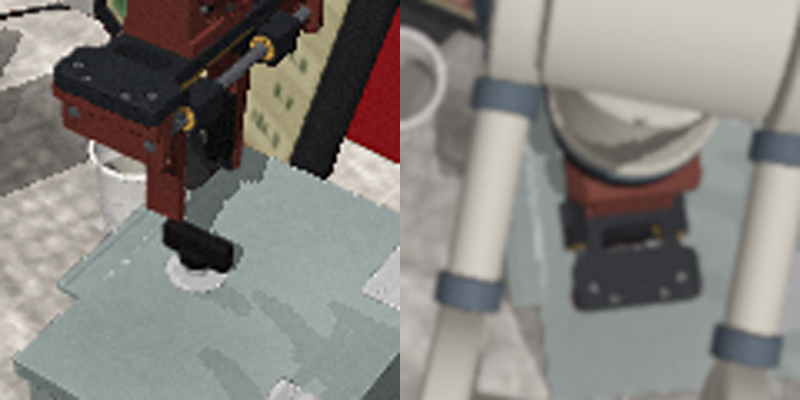

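The wing sits between and below the open fingers, about where expected. I'll descend and close.

Scaled: 53 mm is 0.0883, 48 mm is 0.08.

send_rows([
  {"dp": [-0.0017, 0, 0.0333], "dr": [0, 0, 0], "jaw": 50},
  {"dp": [-0.0017, 0, 0.06], "dr": [0, 0, 0], "jaw": 50},
  {"dp": [-0.0017, 0, 0.08], "dr": [0, 0, 0], "jaw": 50},
  {"dp": [-0.0017, 0, 0.0883], "dr": [0, 0, 0], "jaw": 40},
  {"dp": [-0.0017, 0, 0.0883], "dr": [0, 0, 0], "jaw": 30},
  {"dp": [-0.0017, 0, 0.0883], "dr": [0, 0, 0], "jaw": 24},
  {"dp": [-0.0017, 0, 0.0883], "dr": [0, 0, 0], "jaw": 18},
  {"dp": [-0.0017, 0, 0.0883], "dr": [0, 0, 0], "jaw": 16},
  {"dp": [-0.0017, 0, 0.0883], "dr": [0, 0, 0], "jaw": 16},
], force=20)

```text
time: 3.6
tool_pos: [0.5768, -0.097, 0.1621]
tcp_rot: [2.122, 2.315, 0.001]
ft_force: [-0.2, -0.1, 0.4]
gripper_width: 0.184
gripper_force: 0.0
```

```bash
python3 - <<'E'
from h import *
wing=C-.045*D
rel([*wing[:2],.157],ori(0))
E
```

```text
dp [-1.9 -1.2  5.1] dr [0.001 0.    0.002] |t 3.6 [ 0.5768 -0.097   0.1621] F [-0.2 -0.1  0.4] w 16.2 gf 0.0 q [-0.22  0.05  1.42 -0.    1.67 -0.31]
```

Scaled: 5 mm is 0.0083, -2 mm is -0.0033.

send_rows([
  {"dp": [-0.0033, 0, 0.0083], "dr": [0, 0, 0], "jaw": 16},
  {"dp": [-0.0033, 0, 0.0083], "dr": [0, 0, 0], "jaw": 16},
  {"dp": [-0.0033, 0, 0.0083], "dr": [0, 0, 0], "jaw": 8},
  {"dp": [-0.0033, 0, 0.0083], "dr": [0, 0, 0], "jaw": 8},
  {"dp": [-0.0033, 0, 0.0083], "dr": [0, 0, 0], "jaw": 8},
  {"dp": [-0.0033, 0, 0.0083], "dr": [0, 0, 0], "jaw": 8},
], force=40)

```text
time: 4.2
tool_pos: [0.5763, -0.0991, 0.1561]
tcp_rot: [-2.122, -2.315, 0.002]
ft_force: [-1.2, -1.0, -2.0]
gripper_width: 0.13
gripper_force: 40.0
```

Scaled: 6 mm is 0.01, 4 mm is 0.0067.

send_rows([
  {"dp": [0, 0, 0.0033], "dr": [0, 0, 0], "jaw": 8},
  {"dp": [0, 0, 0.0067], "dr": [0, 0, 0], "jaw": 8},
  {"dp": [0, 0, 0.01], "dr": [0, 0, 0], "jaw": 8},
  {"dp": [0, 0, 0.01], "dr": [0, 0, 0], "jaw": 8},
])

```text
time: 4.6
tool_pos: [0.5763, -0.0991, 0.152]
tcp_rot: [2.123, 2.316, -0.0]
ft_force: [-6.4, 0.4, 6.4]
gripper_width: 0.134
gripper_force: 40.0
```

Scaled: 3 mm is 0.005, 2 mm is 0.0033.

send_rows([
  {"dp": [0, 0, 0.0033], "dr": [0, 0, 0], "jaw": 8},
  {"dp": [0, 0, 0.005], "dr": [0, 0, 0], "jaw": 8},
  {"dp": [0, 0, 0.005], "dr": [0, 0, 0], "jaw": 8},
])

```text
time: 4.9
tool_pos: [0.5763, -0.0991, 0.1496]
tcp_rot: [2.122, 2.315, -0.0]
ft_force: [-7.7, -0.5, 8.0]
gripper_width: 0.133
gripper_force: 40.0
```

Scaled: 1.5 mm is 0.0025, 1 mm is 0.0017.

send_rows([
  {"dp": [0, 0, 0.0017], "dr": [0, 0, 0], "jaw": 8},
  {"dp": [0, 0, 0.0025], "dr": [0, 0, 0], "jaw": 8},
  {"dp": [0, 0, 0.0025], "dr": [0, 0, 0], "jaw": 8},
])

```text
time: 5.2
tool_pos: [0.5763, -0.0991, 0.1485]
tcp_rot: [2.122, 2.315, -0.0]
ft_force: [-8.0, 0.9, 7.9]
gripper_width: 0.135
gripper_force: 40.0
```

Scaled: 1 mm is 0.0017.

send_rows([
  {"dp": [0, 0, 0.0017], "dr": [0, 0, 0], "jaw": 8},
  {"dp": [0, 0, 0.0017], "dr": [0, 0, 0], "jaw": 8},
  {"dp": [0, 0, 0.0017], "dr": [0, 0, 0], "jaw": 8},
])

```text
time: 5.5
tool_pos: [0.5763, -0.0991, 0.1484]
tcp_rot: [2.122, 2.315, 0.0]
ft_force: [-8.5, 0.1, 12.3]
gripper_width: 0.135
gripper_force: 40.0
```

Scaled: -0.35 rad is -0.2228.

send_rows([
  {"dp": [0, 0, 0], "dr": [0, 0, -0.0446], "jaw": 8},
  {"dp": [0, 0, 0], "dr": [0, 0, -0.0891], "jaw": 8},
  {"dp": [0, 0, 0], "dr": [0, 0, -0.1337], "jaw": 8},
  {"dp": [0, 0, 0], "dr": [0, 0, -0.1783], "jaw": 8},
  {"dp": [0, 0, 0], "dr": [0, 0, -0.2228], "jaw": 8},
])

```text
time: 6.0
tool_pos: [0.5762, -0.0991, 0.1484]
tcp_rot: [1.683, 2.651, -0.0]
ft_force: [-10.1, -0.5, 11.9]
gripper_width: 0.134
gripper_force: 40.0
```

```bash
python3 - <<'E'
from h import *
wing=C-.045*D
rel([*wing[:2],.148],ori(0,1.4)); print(readout.state()["moment"])
E
```

```text
dp [ 0.3 -0.4  0.4] dr [-0.000e+00  1.000e-03 -1.045e+00] |t 6.0 [ 0.5762 -0.0991  0.1484] F [-10.1  -0.5  11.9] w 11.8 gf 40.0 q [-0.23  0.05  1.44 -0.    1.65 -0.67]
[ 0.0486347   2.01594952 -0.03187003]
```

Scaled: -0.9 mm is -0.0015, 0.4 mm is 0.0007, -0.42 rad is -0.2674.

send_rows([
  {"dp": [0.0007, -0.0015, 0], "dr": [0, 0, -0.0637], "jaw": 8},
  {"dp": [0.0007, -0.0015, 0], "dr": [0, 0, -0.1273], "jaw": 8},
  {"dp": [0.0007, -0.0015, 0], "dr": [0, 0, -0.1974], "jaw": 8},
  {"dp": [0.0007, -0.0015, 0], "dr": [0, 0, -0.2674], "jaw": 8},
  {"dp": [0.0007, -0.0015, 0], "dr": [0, 0, -0.3374], "jaw": 8},
  {"dp": [0.0007, -0.0015, 0], "dr": [0, 0, -0.4074], "jaw": 8},
  {"dp": [0.0007, -0.0015, 0], "dr": [0, 0, -0.4775], "jaw": 8},
  {"dp": [0.0007, -0.0015, 0], "dr": [0, 0, -0.5411], "jaw": 8},
  {"dp": [0.0007, -0.0015, 0], "dr": [0, 0, -0.5921], "jaw": 8},
  {"dp": [0.0007, -0.0015, 0], "dr": [0, 0, -0.6239], "jaw": 8},
])

```text
time: 7.0
tool_pos: [0.5758, -0.0995, 0.1484]
tcp_rot: [0.237, 3.13, -0.002]
ft_force: [-7.3, 0.3, 11.3]
gripper_width: 0.134
gripper_force: 40.0
```

```bash
python3 - <<'E'
from h import *
wing=C-.045*D
rel([*wing[:2],.148],ori(0,1.4)); print(readout.state()["moment"])
E
```

```text
dp [0.1 0.4 0.4] dr [-0.001  0.002 -0.066] |t 7.0 [ 0.5758 -0.0995  0.1484] F [-7.3  0.3 11.3] w 11.8 gf 40.0 q [-0.23  0.05  1.44 -0.    1.65 -1.65]
[-0.15192637  1.45632233 -0.05729208]
```

Scaled: -9 mm is -0.015, -6 mm is -0.01, -0.05 rad is -0.0318.

send_rows([
  {"dp": [0, 0, 0], "dr": [0, 0, -0.0318], "jaw": 8},
  {"dp": [0, 0, 0], "dr": [0, 0, -0.0318], "jaw": 8},
  {"dp": [0, 0, -0.005], "dr": [0, 0, -0.0318], "jaw": 8},
  {"dp": [0, 0, -0.01], "dr": [0, 0, -0.0318], "jaw": 8},
  {"dp": [0, 0, -0.015], "dr": [0, 0, -0.0318], "jaw": 8},
  {"dp": [0, 0, -0.015], "dr": [0, 0, -0.0318], "jaw": 8},
])

```text
time: 7.6
tool_pos: [0.5757, -0.0994, 0.1556]
tcp_rot: [0.163, 3.136, -0.002]
ft_force: [-4.8, -1.9, 3.3]
gripper_width: 0.135
gripper_force: 40.0
```

```bash
python3 - <<'E'
from h import *
wing=C-.045*D
rel([*wing[:2],.148],ori(0,1.4)); print(readout.state()["moment"])
E
```

```text
dp [0.  0.4 7.6] dr [-0.001  0.001 -0.018] |t 7.6 [ 0.5757 -0.0994  0.1556] F [-4.8 -1.9  3.3] w 11.9 gf 40.0 q [-0.23  0.05  1.43 -0.    1.66 -1.7 ]
[-0.22756029  0.97001396  0.04137378]
```

Scaled: -110 mm is -0.1833, -70 mm is -0.1167.

send_rows([
  {"dp": [0, 0, 0], "dr": [0, 0, 0], "jaw": 40},
  {"dp": [0, 0, 0], "dr": [0, 0, 0], "jaw": 40},
  {"dp": [0, 0, 0], "dr": [0, 0, 0], "jaw": 40},
  {"dp": [0, 0, -0.05], "dr": [0, 0, 0], "jaw": 40},
  {"dp": [0, 0, -0.1167], "dr": [0, 0, 0], "jaw": 40},
  {"dp": [0, 0, -0.1833], "dr": [0, 0, 0], "jaw": 40},
  {"dp": [0, 0, -0.1833], "dr": [0, 0, 0], "jaw": 40},
])

```text
time: 8.3
tool_pos: [0.5774, -0.0992, 0.2714]
tcp_rot: [0.162, 3.126, -0.003]
ft_force: [0.1, -0.1, 0.7]
gripper_width: 0.457
gripper_force: 0.0
```

```bash
cat >> h.py <<'E'
H=C+.085*D+.118*Z-.015*Y
def pose(th,phi,gap=0,past=.010,front=0,dz=0):
    # TCP pose for the bar of the lid at angle th touching the fingers' front face
    th0=th-.005; P=H+.192*(-np.cos(th0)*D+np.sin(th0)*Z)
    n=np.cos(phi)*D+np.sin(phi)*Z; z=np.sin(phi)*D-np.cos(phi)*Z
    return P-(.014+gap)*n+(past-.022)*z-front*D+dz*Z, ori(phi)
E
python3 - <<'E'
from h import *
rel(*pose(0,.87,gap=.004,front=.06,dz=.09))
rel(*pose(0,.87,gap=.004,front=.06,dz=0))
print(pose(0,.87,gap=.004)[0])
s,t=optics.get_image("scene"),optics.get_image("top")
f=lambda a,u,v:cv2.resize(a[v-60:v+60,u-60:u+60],(400,400),interpolation=2)
cv2.imwrite("pics/b.png",np.hstack([f(s,300,200),f(t,312,210)]))
E
```

```text
dp [ 44.  137.5  69.8] dr [ 0.604 -0.714  1.284] |t 8.3 [ 0.5774 -0.0992  0.2714] F [ 0.1 -0.1  0.7] w 40.3 gf 0.0 q [-0.23  0.05  1.23  0.    1.85 -1.7 ]
dp [ 45.  137.6 159.7] dr [ 0.604 -0.714  1.284] |t 8.3 [ 0.5774 -0.0992  0.2714] F [ 0.1 -0.1  0.7] w 40.3 gf 0.0 q [-0.23  0.05  1.23  0.    1.85 -1.7 ]
[ 0.553793   -0.01785857  0.11102   ]
```

View pics/b.png

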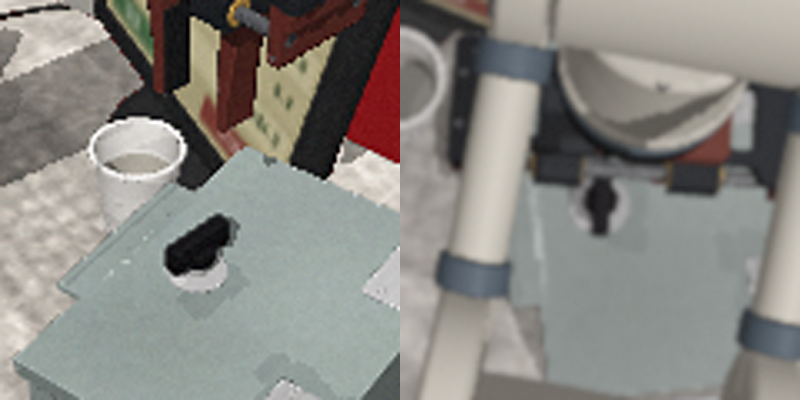

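The wing now lies across the chest, turned about 80°, and the cup is undisturbed. Next is the hook pose in front of the lip.

Scaled: 138 mm is 0.23, 70 mm is 0.1167, 1.284 rad is 0.8174.

send_rows([
  {"dp": [0.0733, 0.23, 0], "dr": [0.382, -0.452, 0.8149], "jaw": 40},
  {"dp": [0.0733, 0.23, 0], "dr": [0.382, -0.452, 0.8149], "jaw": 40},
  {"dp": [0.0733, 0.23, 0], "dr": [0.382, -0.452, 0.8149], "jaw": 40},
  {"dp": [0.0733, 0.23, 0], "dr": [0.382, -0.452, 0.8149], "jaw": 40},
  {"dp": [0.0733, 0.23, 0], "dr": [0.382, -0.452, 0.8149], "jaw": 40},
  {"dp": [0.0733, 0.23, 0], "dr": [0.382, -0.452, 0.8149], "jaw": 40},
  {"dp": [0.0733, 0.23, 0], "dr": [0.382, -0.452, 0.8149], "jaw": 40},
  {"dp": [0.0733, 0.23, 0.0333], "dr": [0.3845, -0.4545, 0.8174], "jaw": 40},
  {"dp": [0.0733, 0.23, 0.0833], "dr": [0.3845, -0.4545, 0.8174], "jaw": 40},
  {"dp": [0.0733, 0.23, 0.1167], "dr": [0.3845, -0.4545, 0.8174], "jaw": 40},
])

```text
time: 9.4
tool_pos: [0.5451, 0.043, 0.1904]
tcp_rot: [1.549, 1.9, -0.727]
ft_force: [-0.9, -0.6, -0.0]
gripper_width: 0.458
gripper_force: 0.0
```

```bash
python3 - <<'E'
from h import *
rel(*pose(0,.87,gap=.004,front=.06,dz=.09))
rel(*pose(0,.87,gap=.004,front=.06,dz=0))
E
```

```text
dp [-9.   2.8 -6.2] dr [ 0.035 -0.054  0.103] |t 9.4 [0.5451 0.043  0.1904] F [-0.9 -0.6 -0. ] w 40.3 gf 0.0 q [ 0.44  0.08  1.52 -0.79  1.77  0.16]
dp [56.3  7.6 55.5] dr [ 0.035 -0.054  0.103] |t 9.4 [0.5451 0.043  0.1904] F [-0.9 -0.6 -0. ] w 40.3 gf 0.0 q [ 0.44  0.08  1.52 -0.79  1.77  0.16]
```

Scaled: 56 mm is 0.0933, 55 mm is 0.0917, 0.103 rad is 0.0656.

send_rows([
  {"dp": [0, 0.005, 0], "dr": [0.0223, -0.0344, 0.0656], "jaw": 40},
  {"dp": [0.0467, 0.0083, 0.045], "dr": [0.0223, -0.0344, 0.0656], "jaw": 40},
  {"dp": [0.0933, 0.0133, 0.0917], "dr": [0.0223, -0.0344, 0.0656], "jaw": 40},
  {"dp": [0.0933, 0.0133, 0.0917], "dr": [0.0223, -0.0344, 0.0656], "jaw": 40},
  {"dp": [0.0933, 0.0133, 0.0917], "dr": [0.0223, -0.0344, 0.0656], "jaw": 40},
])

```text
time: 9.9
tool_pos: [0.5496, 0.0418, 0.1143]
tcp_rot: [1.617, 1.769, -0.753]
ft_force: [0.5, -0.3, 0.1]
gripper_width: 0.452
gripper_force: 0.0
```

```bash
python3 - <<'E'
from h import *
rel(*pose(0,.87,gap=.004,front=.06,dz=0))
rel(*pose(0,.87,gap=.004))
s=optics.get_image("scene");cv2.imwrite("pics/c.png",cv2.resize(s[120:300,160:400],(800,600),interpolation=2))
E
```

```text
dp [ 2.6 -0.9  1.9] dr [ 0.001 -0.001  0.004] |t 9.9 [0.5496 0.0418 0.1143] F [ 0.5 -0.3  0.1] w 39.8 gf 0.0 q [ 0.45  0.19  1.56 -0.81  1.72  0.37]
dp [-36.1  -1.   47.7] dr [ 0.001 -0.001  0.004] |t 9.9 [0.5496 0.0418 0.1143] F [ 0.5 -0.3  0.1] w 39.8 gf 0.0 q [ 0.45  0.19  1.56 -0.81  1.72  0.37]
```

View pics/c.png

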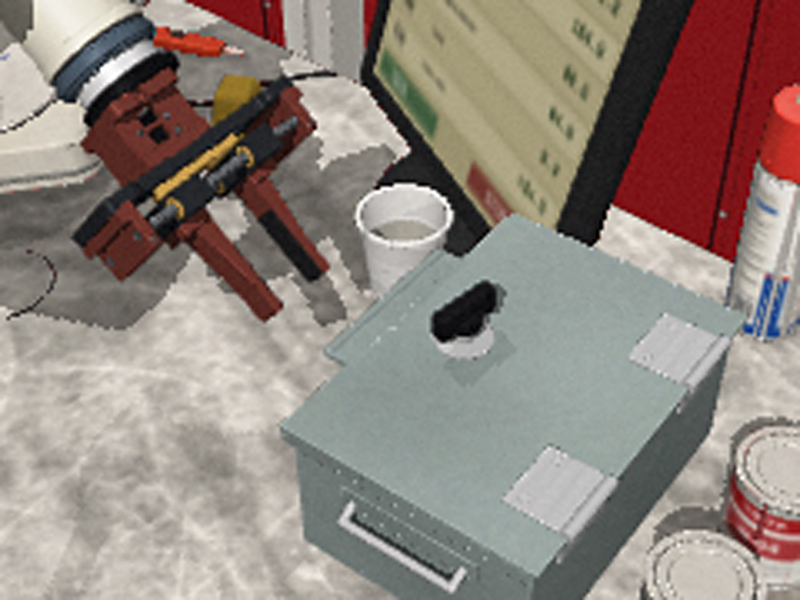

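Fingers tilted, in front of the lip and below its height; cup clear. Moving in under the lip.

Scaled: 48 mm is 0.08, 45 mm is 0.075.

send_rows([
  {"dp": [-0.0167, -0.0017, 0.03], "dr": [0, 0, 0], "jaw": 40},
  {"dp": [-0.035, -0.0017, 0.0583], "dr": [0, 0, 0], "jaw": 40},
  {"dp": [-0.0483, -0.0017, 0.075], "dr": [0, 0, 0], "jaw": 40},
  {"dp": [-0.0517, -0.0017, 0.08], "dr": [0, 0, 0], "jaw": 40},
  {"dp": [-0.0517, -0.0017, 0.08], "dr": [0, 0, 0], "jaw": 40},
  {"dp": [-0.0517, -0.0017, 0.08], "dr": [0, 0, 0], "jaw": 40},
])

```text
time: 10.55
tool_pos: [0.5546, -0.0138, 0.1086]
tcp_rot: [1.62, 1.767, -0.746]
ft_force: [0.6, 0.2, -0.1]
gripper_width: 0.453
gripper_force: 0.0
```

```bash
python3 - <<'E'
from h import *
rel(*pose(0,.87))
for i in range(1,7): rel(*pose(.05*i,.87-.025*i))
E
```

```text
dp [-8.5 -1.2  1.5] dr [ 0.004 -0.004 -0.   ] |t 10.55 [ 0.5546 -0.0138  0.1086] F [ 0.6  0.2 -0.1] w 39.8 gf 0.0 q [ 0.36  0.14  1.63 -0.83  1.64  0.33]
dp [-16.2  -1.1  -5. ] dr [ 0.004  0.021 -0.   ] |t 10.55 [ 0.5546 -0.0138  0.1086] F [ 0.6  0.2 -0.1] w 39.8 gf 0.0 q [ 0.36  0.14  1.63 -0.83  1.64  0.33]
dp [-24.2  -1.1 -11. ] dr [ 0.004  0.046 -0.   ] |t 10.55 [ 0.5546 -0.0138  0.1086] F [ 0.6  0.2 -0.1] w 39.8 gf 0.0 q [ 0.36  0.14  1.63 -0.83  1.64  0.33]
dp [-32.6  -1.1 -16.6] dr [ 0.004  0.071 -0.   ] |t 10.55 [ 0.5546 -0.0138  0.1086] F [ 0.6  0.2 -0.1] w 39.8 gf 0.0 q [ 0.36  0.14  1.63 -0.83  1.64  0.33]
dp [-41.2  -1.1 -21.8] dr [ 0.004  0.096 -0.   ] |t 10.55 [ 0.5546 -0.0138  0.1086] F [ 0.6  0.2 -0.1] w 39.8 gf 0.0 q [ 0.36  0.14  1.63 -0.83  1.64  0.33]
dp [-50.   -1.  -26.6] dr [ 0.004  0.121 -0.   ] |t 10.55 [ 0.5546 -0.0138  0.1086] F [ 0.6  0.2 -0.1] w 39.8 gf 0.0 q [ 0.36  0.14  1.63 -0.83  1.64  0.33]
dp [-59.  -1. -31.] dr [ 0.004  0.146 -0.   ] |t 10.55 [ 0.5546 -0.0138  0.1086] F [ 0.6  0.2 -0.1] w 39.8 gf 0.0 q [ 0.36  0.14  1.63 -0.83  1.64  0.33]
```

Scaled: -24 mm is -0.04, -20 mm is -0.0333, 0.046 rad is 0.0293.

send_rows([
  {"dp": [-0.0067, -0.0017, 0.0033], "dr": [0, 0, 0], "jaw": 40},
  {"dp": [-0.0133, -0.0017, 0.0017], "dr": [0, 0, 0], "jaw": 40},
  {"dp": [-0.02, -0.0017, -0.0033], "dr": [0, 0.0064, 0], "jaw": 40},
  {"dp": [-0.0267, -0.0017, -0.0083], "dr": [0, 0.0127, 0], "jaw": 40},
  {"dp": [-0.0333, -0.0017, -0.0133], "dr": [0, 0.021, 0], "jaw": 40},
  {"dp": [-0.04, -0.0017, -0.0183], "dr": [0, 0.0293, 0], "jaw": 40},
  {"dp": [-0.04, -0.0017, -0.0183], "dr": [0, 0.0293, 0], "jaw": 40},
])

```text
time: 11.25
tool_pos: [0.5541, -0.0209, 0.1347]
tcp_rot: [1.651, 1.8, -0.712]
ft_force: [-1.5, 6.1, -1.0]
gripper_width: 0.459
gripper_force: 2.7
```

```bash
python3 - <<'E'
from h import *
for t in (.1,.15,.2,.25,.3,.35,.4): rel(*pose(t,.87-.5*t))
s=optics.get_image("scene");cv2.imwrite("pics/d.png",cv2.resize(s[120:300,160:400],(800,600),interpolation=2))
E
```

```text
dp [ 0.3 -0.   0.6] dr [ 0.004 -0.002 -0.001] |t 11.25 [ 0.5541 -0.0209  0.1347] F [-1.5  6.1 -1. ] w 40.3 gf 2.7 q [ 0.33  0.09  1.61 -0.79  1.65  0.26]
dp [-7.8 -0.  -5.5] dr [ 0.004  0.023 -0.001] |t 11.25 [ 0.5541 -0.0209  0.1347] F [-1.5  6.1 -1. ] w 40.3 gf 2.7 q [ 0.33  0.09  1.61 -0.79  1.65  0.26]
dp [-16.1   0.  -11.1] dr [ 0.004  0.048 -0.001] |t 11.25 [ 0.5541 -0.0209  0.1347] F [-1.5  6.1 -1. ] w 40.3 gf 2.7 q [ 0.33  0.09  1.61 -0.79  1.65  0.26]
dp [-24.7   0.  -16.3] dr [ 0.004  0.073 -0.001] |t 11.25 [ 0.5541 -0.0209  0.1347] F [-1.5  6.1 -1. ] w 40.3 gf 2.7 q [ 0.33  0.09  1.61 -0.79  1.65  0.26]
dp [-33.5   0.1 -21.1] dr [ 0.004  0.098 -0.001] |t 11.25 [ 0.5541 -0.0209  0.1347] F [-1.5  6.1 -1. ] w 40.3 gf 2.7 q [ 0.33  0.09  1.61 -0.79  1.65  0.26]
dp [-42.6   0.1 -25.4] dr [ 0.004  0.123 -0.001] |t 11.25 [ 0.5541 -0.0209  0.1347] F [-1.5  6.1 -1. ] w 40.3 gf 2.7 q [ 0.33  0.09  1.61 -0.79  1.65  0.26]
dp [-51.8   0.1 -29.3] dr [ 0.004  0.148 -0.001] |t 11.25 [ 0.5541 -0.0209  0.1347] F [-1.5  6.1 -1. ] w 40.3 gf 2.7 q [ 0.33  0.09  1.61 -0.79  1.65  0.26]
```

View pics/d.png

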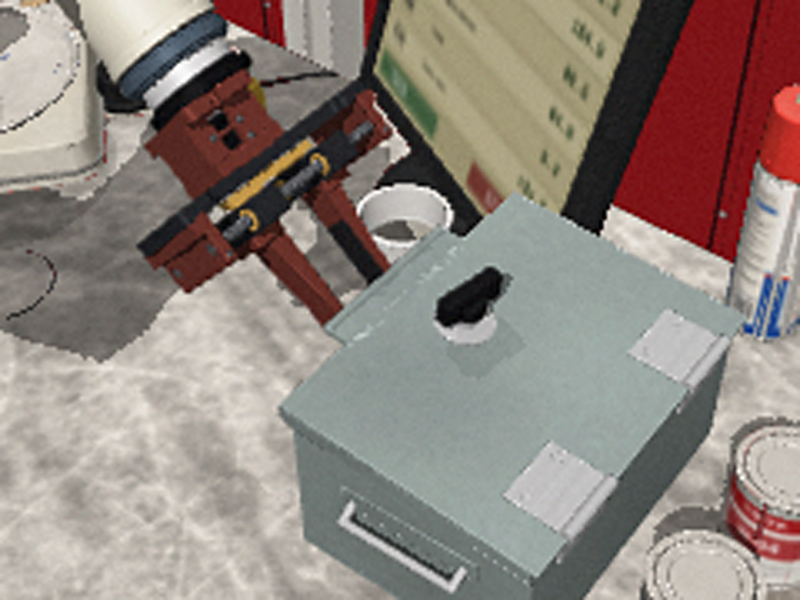

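The fingers are hooked under the lip and the lid has risen a little (near corner up from row 437 to 412). Continuing along the arc.

Scaled: -52 mm is -0.0867, -43 mm is -0.0717, 0.148 rad is 0.0942.

send_rows([
  {"dp": [-0.0067, 0, -0.005], "dr": [0, 0.0076, 0], "jaw": 40},
  {"dp": [-0.0133, 0, -0.0092], "dr": [0, 0.0146, 0], "jaw": 40},
  {"dp": [-0.0267, 0, -0.0183], "dr": [0, 0.0306, 0], "jaw": 40},
  {"dp": [-0.0417, 0, -0.0267], "dr": [0, 0.0465, 0], "jaw": 40},
  {"dp": [-0.0567, 0, -0.035], "dr": [0, 0.0624, 0], "jaw": 40},
  {"dp": [-0.0717, 0, -0.0425], "dr": [0, 0.0783, 0], "jaw": 40},
  {"dp": [-0.0867, 0, -0.0492], "dr": [0, 0.0942, 0], "jaw": 40},
  {"dp": [-0.0867, 0, -0.0492], "dr": [0, 0.0942, 0], "jaw": 40},
])

```text
time: 12.1
tool_pos: [0.5556, -0.0354, 0.1947]
tcp_rot: [1.744, 1.898, -0.602]
ft_force: [-1.0, 6.7, -0.6]
gripper_width: 0.457
gripper_force: 2.5
```

```bash
python3 - <<'E'
from h import *
for t in (.4,.5,.6,.7,.8,.9): rel(*pose(t,.87-.5*t))
E
```

```text
dp [ 1.6 -0.3  1.3] dr [ 0.006  0.001 -0.003] |t 12.1 [ 0.5556 -0.0354  0.1947] F [-1.   6.7 -0.6] w 40.2 gf 2.5 q [ 0.24 -0.    1.54 -0.67  1.69  0.11]
dp [-16.2  -0.2  -7.8] dr [ 0.006  0.051 -0.002] |t 12.1 [ 0.5556 -0.0354  0.1947] F [-1.   6.7 -0.6] w 40.2 gf 2.5 q [ 0.24 -0.    1.54 -0.67  1.69  0.11]
dp [-34.9  -0.2 -15.1] dr [ 0.006  0.101 -0.002] |t 12.1 [ 0.5556 -0.0354  0.1947] F [-1.   6.7 -0.6] w 40.2 gf 2.5 q [ 0.24 -0.    1.54 -0.67  1.69  0.11]
dp [-54.1  -0.1 -20.6] dr [ 0.006  0.151 -0.002] |t 12.1 [ 0.5556 -0.0354  0.1947] F [-1.   6.7 -0.6] w 40.2 gf 2.5 q [ 0.24 -0.    1.54 -0.67  1.69  0.11]
dp [-73.8  -0.  -24.1] dr [ 0.006  0.201 -0.002] |t 12.1 [ 0.5556 -0.0354  0.1947] F [-1.   6.7 -0.6] w 40.2 gf 2.5 q [ 0.24 -0.    1.54 -0.67  1.69  0.11]
dp [-93.7   0.1 -25.7] dr [ 0.006  0.251 -0.002] |t 12.1 [ 0.5556 -0.0354  0.1947] F [-1.   6.7 -0.6] w 40.2 gf 2.5 q [ 0.24 -0.    1.54 -0.67  1.69  0.11]
```

Scaled: -95 mm is -0.1583, -85 mm is -0.1417, 0.251 rad is 0.1598.

send_rows([
  {"dp": [-0.0133, 0, -0.0067], "dr": [0.0019, 0.0159, 0], "jaw": 40},
  {"dp": [-0.0283, 0, -0.0133], "dr": [0.0038, 0.0325, 0], "jaw": 40},
  {"dp": [-0.0433, 0, -0.0192], "dr": [0.0038, 0.0484, 0], "jaw": 40},
  {"dp": [-0.06, 0, -0.025], "dr": [0.0038, 0.0643, 0], "jaw": 40},
  {"dp": [-0.075, 0, -0.03], "dr": [0.0038, 0.0802, 0], "jaw": 40},
  {"dp": [-0.0917, 0, -0.0342], "dr": [0.0038, 0.0961, 0], "jaw": 40},
  {"dp": [-0.1083, 0, -0.0375], "dr": [0.0038, 0.112, 0], "jaw": 40},
  {"dp": [-0.125, 0, -0.04], "dr": [0.0038, 0.128, 0], "jaw": 40},
  {"dp": [-0.1417, 0, -0.0417], "dr": [0.0038, 0.1439, 0], "jaw": 40},
  {"dp": [-0.1583, 0, -0.0425], "dr": [0.0038, 0.1598, 0], "jaw": 40},
])

```text
time: 13.1
tool_pos: [0.56, -0.0943, 0.2712]
tcp_rot: [1.898, 2.067, -0.408]
ft_force: [0.2, 2.3, 0.4]
gripper_width: 0.452
gripper_force: 1.2
```

```bash
python3 - <<'E'
from h import *
for t in (.9,1,1.1,1.15,1.2,1.25,1.3,1.35): rel(*pose(t,.87-.5*t))
pin("top","lip");optics.get_image("scene");pin("scene","lip")
E
```

```text
dp [ 0.8  0.3 -2.4] dr [-0.004 -0.     0.001] |t 13.1 [ 0.56   -0.0943  0.2712] F [0.2 2.3 0.4] w 39.8 gf 1.2 q [ 0.01 -0.04  1.37 -0.43  1.77 -0.17]
dp [-18.6   0.2  -7. ] dr [-0.004  0.05   0.001] |t 13.1 [ 0.56   -0.0943  0.2712] F [0.2 2.3 0.4] w 39.8 gf 1.2 q [ 0.01 -0.04  1.37 -0.43  1.77 -0.17]
dp [-38.3   0.2  -9.7] dr [-0.004  0.1    0.   ] |t 13.1 [ 0.56   -0.0943  0.2712] F [0.2 2.3 0.4] w 39.8 gf 1.2 q [ 0.01 -0.04  1.37 -0.43  1.77 -0.17]
dp [-48.3   0.2 -10.3] dr [-0.004  0.125  0.   ] |t 13.1 [ 0.56   -0.0943  0.2712] F [0.2 2.3 0.4] w 39.8 gf 1.2 q [ 0.01 -0.04  1.37 -0.43  1.77 -0.17]
dp [-58.2   0.2 -10.4] dr [-0.004  0.15   0.   ] |t 13.1 [ 0.56   -0.0943  0.2712] F [0.2 2.3 0.4] w 39.8 gf 1.2 q [ 0.01 -0.04  1.37 -0.43  1.77 -0.17]
dp [-68.1   0.2 -10. ] dr [-0.004  0.175  0.   ] |t 13.1 [ 0.56   -0.0943  0.2712] F [0.2 2.3 0.4] w 39.8 gf 1.2 q [ 0.01 -0.04  1.37 -0.43  1.77 -0.17]
dp [-78.    0.2  -9.2] dr [-0.004  0.2    0.   ] |t 13.1 [ 0.56   -0.0943  0.2712] F [0.2 2.3 0.4] w 39.8 gf 1.2 q [ 0.01 -0.04  1.37 -0.43  1.77 -0.17]
dp [-87.8   0.2  -7.8] dr [-0.004  0.225  0.   ] |t 13.1 [ 0.56   -0.0943  0.2712] F [0.2 2.3 0.4] w 39.8 gf 1.2 q [ 0.01 -0.04  1.37 -0.43  1.77 -0.17]
top lip 0.94 [ 0.5658 -0.0366  0.116 ] [283, 217]
scene lip 0.83 [ 0.5743 -0.1165  0.2688] [307, 166]
```

Scaled: -56 mm is -0.0933, -50 mm is -0.0833, 0.145 rad is 0.0923.

send_rows([
  {"dp": [-0.015, 0, -0.0083], "dr": [0, 0.0159, 0], "jaw": 40},
  {"dp": [-0.0308, 0, -0.0117], "dr": [0, 0.0318, 0], "jaw": 40},
  {"dp": [-0.0467, 0, -0.0142], "dr": [0, 0.0477, 0], "jaw": 40},
  {"dp": [-0.06, 0, -0.0158], "dr": [0, 0.0605, 0], "jaw": 40},
  {"dp": [-0.0717, 0, -0.0167], "dr": [0, 0.0713, 0], "jaw": 40},
  {"dp": [-0.0833, 0, -0.0172], "dr": [0, 0.0828, 0], "jaw": 40},
  {"dp": [-0.0933, 0, -0.0173], "dr": [0, 0.0923, 0], "jaw": 40},
  {"dp": [-0.0933, 0, -0.0173], "dr": [0, 0.0923, 0], "jaw": 40},
])

```text
time: 14.05
tool_pos: [0.5643, -0.1413, 0.3036]
tcp_rot: [1.981, 2.154, -0.279]
ft_force: [0.3, 0.7, -0.1]
gripper_width: 0.457
gripper_force: 0.5
```

```bash
python3 - <<'E'
from h import *
for t in (1.2,1.25,1.3,1.33,1.37): rel(*pose(t,.87-.5*t))
E
```

```text
dp [-1.9  0.  -0.3] dr [-0.003  0.007 -0.001] |t 14.05 [ 0.5643 -0.1413  0.3036] F [ 0.3  0.7 -0.1] w 40.2 gf 0.5 q [-0.15 -0.    1.24 -0.28  1.83 -0.32]
dp [-11.8   0.   -1.4] dr [-0.003  0.032 -0.001] |t 14.05 [ 0.5643 -0.1413  0.3036] F [ 0.3  0.7 -0.1] w 40.2 gf 0.5 q [-0.15 -0.    1.24 -0.28  1.83 -0.32]
dp [-21.7   0.   -1.9] dr [-0.003  0.057 -0.001] |t 14.05 [ 0.5643 -0.1413  0.3036] F [ 0.3  0.7 -0.1] w 40.2 gf 0.5 q [-0.15 -0.    1.24 -0.28  1.83 -0.32]
dp [-27.6   0.   -2. ] dr [-0.003  0.072 -0.001] |t 14.05 [ 0.5643 -0.1413  0.3036] F [ 0.3  0.7 -0.1] w 40.2 gf 0.5 q [-0.15 -0.    1.24 -0.28  1.83 -0.32]
dp [-35.6   0.1  -1.9] dr [-0.003  0.092 -0.001] |t 14.05 [ 0.5643 -0.1413  0.3036] F [ 0.3  0.7 -0.1] w 40.2 gf 0.5 q [-0.15 -0.    1.24 -0.28  1.83 -0.32]
```

Now I'll push slowly through the catch.

Scaled: -18 mm is -0.03, -1.4 mm is -0.0023, 0.032 rad is 0.0204.

send_rows([
  {"dp": [-0.005, 0, -0.0008], "dr": [0, 0.0064, 0], "jaw": 40},
  {"dp": [-0.01, 0, -0.0017], "dr": [0, 0.0115, 0], "jaw": 40},
  {"dp": [-0.015, 0, -0.002], "dr": [0, 0.0166, 0], "jaw": 40},
  {"dp": [-0.02, 0, -0.0023], "dr": [0, 0.0204, 0], "jaw": 40},
  {"dp": [-0.0233, 0, -0.0025], "dr": [0, 0.0242, 0], "jaw": 40},
  {"dp": [-0.0267, 0, -0.0027], "dr": [0, 0.0274, 0], "jaw": 40},
  {"dp": [-0.03, 0, -0.0028], "dr": [0, 0.0306, 0], "jaw": 40},
  {"dp": [-0.03, 0, -0.0028], "dr": [0, 0.0306, 0], "jaw": 40},
])

```text
time: 14.85
tool_pos: [0.5656, -0.1571, 0.3098]
tcp_rot: [2.007, 2.185, -0.234]
ft_force: [-0.5, 2.3, -0.3]
gripper_width: 0.458
gripper_force: 0.6
```

Scaled: -4 mm is -0.0067, -3 mm is -0.005, 0.01 rad is 0.0064.

send_rows([
  {"dp": [-0.0017, 0, 0], "dr": [0, 0.0013, 0], "jaw": 40},
  {"dp": [-0.0033, 0, 0], "dr": [0, 0.0032, 0], "jaw": 40},
  {"dp": [-0.005, 0, 0], "dr": [0, 0.0045, 0], "jaw": 40},
  {"dp": [-0.0067, 0, 0], "dr": [0, 0.0064, 0], "jaw": 40},
  {"dp": [-0.0067, 0, 0], "dr": [0, 0.0064, 0], "jaw": 40},
])

```text
time: 15.35
tool_pos: [0.5661, -0.1613, 0.3105]
tcp_rot: [2.012, 2.19, -0.225]
ft_force: [-0.6, 1.0, 1.0]
gripper_width: 0.456
gripper_force: 0.5
```

```bash
python3 - <<'E'
from h import *
for t in (1.3,1.35): rel(*pose(t,.87-.5*t))
s=optics.get_image("scene");pin("scene","lip");cv2.imwrite("pics/e.png",cv2.resize(s[90:300,180:460],(800,600),interpolation=2))
for t in(1.2,1.25,1.3,1.38):print(t,pix("scene",H+.015*Y+.192*(-np.cos(t-.005)*D+np.sin(t-.005)*Z)))
E
```

```text
dp [-0.5 -0.1 -0.8] dr [-0.003 -0.001 -0.   ] |t 15.35 [ 0.5661 -0.1613  0.3105] F [-0.6  1.   1. ] w 40.1 gf 0.5 q [-0.22  0.03  1.2  -0.22  1.85 -0.37]
dp [-10.4  -0.1  -1.4] dr [-0.003  0.024 -0.   ] |t 15.35 [ 0.5661 -0.1613  0.3105] F [-0.6  1.   1. ] w 40.1 gf 0.5 q [-0.22  0.03  1.2  -0.22  1.85 -0.37]
scene lip 0.92 [ 0.578  -0.1812  0.3003] [339, 165]
1.2 [328, 161]
1.25 [333, 161]
1.3 [338, 161]
1.38 [346, 162]
```

View pics/e.png

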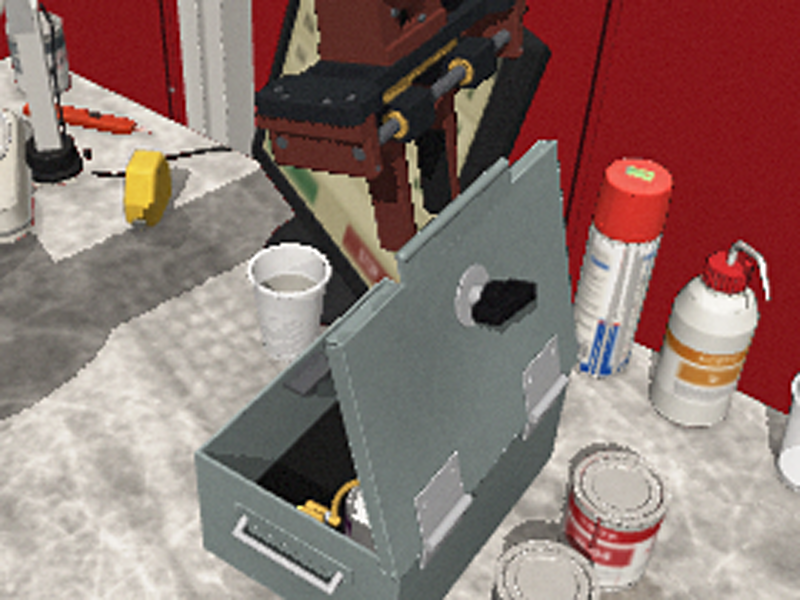

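The lid stands near 1.28–1.3 rad, with fingers behind the lip and cup and tins untouched. A few mm more.

Scaled: -4 mm is -0.0067, -3 mm is -0.005, 0.01 rad is 0.0064.

send_rows([
  {"dp": [-0.0017, 0, 0], "dr": [0, 0.0013, 0], "jaw": 40},
  {"dp": [-0.0033, 0, 0], "dr": [0, 0.0032, 0], "jaw": 40},
  {"dp": [-0.005, 0, 0], "dr": [0, 0.0045, 0], "jaw": 40},
  {"dp": [-0.0067, 0, 0], "dr": [0, 0.0064, 0], "jaw": 40},
  {"dp": [-0.0067, 0, 0], "dr": [0, 0.0064, 0], "jaw": 40},
])

```text
time: 15.95
tool_pos: [0.5663, -0.165, 0.3114]
tcp_rot: [2.018, 2.196, -0.215]
ft_force: [-0.2, 0.5, 0.9]
gripper_width: 0.454
gripper_force: 0.6
```

```bash
python3 - <<'E'
from h import *
for t in (1.35,1.38): rel(*pose(t,.87-.5*t))
s=optics.get_image("scene");pin("scene","lip")
E
```

```text
dp [-6.5  0.  -1.4] dr [-0.004  0.014 -0.   ] |t 15.95 [ 0.5663 -0.165   0.3114] F [-0.2  0.5  0.9] w 40.0 gf 0.6 q [-0.23  0.03  1.19 -0.21  1.86 -0.38]
dp [-12.5   0.   -1.7] dr [-0.004  0.029 -0.   ] |t 15.95 [ 0.5663 -0.165   0.3114] F [-0.2  0.5  0.9] w 40.0 gf 0.6 q [-0.23  0.03  1.19 -0.21  1.86 -0.38]
scene lip 0.91 [ 0.5796 -0.1836  0.2987] [340, 165]
```

Scaled: -3 mm is -0.005, -2 mm is -0.0033, 0.007 rad is 0.0045.

send_rows([
  {"dp": [-0.0017, 0, 0], "dr": [0, 0.0013, 0], "jaw": 40},
  {"dp": [-0.0033, 0, 0], "dr": [0, 0.0032, 0], "jaw": 40},
  {"dp": [-0.005, 0, 0], "dr": [0, 0.0045, 0], "jaw": 40},
  {"dp": [-0.005, 0, 0], "dr": [0, 0.0045, 0], "jaw": 40},
])

```text
time: 16.45
tool_pos: [0.5665, -0.1681, 0.3119]
tcp_rot: [2.022, 2.2, -0.209]
ft_force: [0.7, -0.5, -0.3]
gripper_width: 0.457
gripper_force: 0.0
```

```bash
python3 - <<'E'
from h import *
rel(*pose(1.38,.87-.5*1.38))
s=optics.get_image("scene");pin("scene","lip");rel(*pose(1.38,.87-.5*1.38))
E
```

```text
dp [-9.3  0.1 -1.9] dr [-0.004  0.022 -0.   ] |t 16.45 [ 0.5665 -0.1681  0.3119] F [ 0.7 -0.5 -0.3] w 40.2 gf 0.0 q [-0.24  0.03  1.18 -0.2   1.86 -0.39]
scene lip 0.8 [ 0.5806 -0.1868  0.3038] [342, 163]
dp [-9.4  0.1 -2. ] dr [-0.004  0.022 -0.   ] |t 16.55 [ 0.5665 -0.168   0.3118] F [0.4 0.3 0.2] w 40.0 gf 0.0 q [-0.24  0.03  1.18 -0.2   1.86 -0.39]
```

Contact is gone (gf 0), which suggests it sprang to the stop. I'll back off a bit to verify.

Scaled: 15 mm is 0.025, 10 mm is 0.0167.

send_rows([
  {"dp": [0.0083, 0, 0], "dr": [0, 0, 0], "jaw": 40},
  {"dp": [0.0167, 0, 0], "dr": [0, 0, 0], "jaw": 40},
  {"dp": [0.025, 0, 0], "dr": [0, 0, 0], "jaw": 40},
  {"dp": [0.025, 0, 0], "dr": [0, 0, 0], "jaw": 40},
  {"dp": [0.025, 0, 0], "dr": [0, 0, 0], "jaw": 40},
])

```text
time: 17.05
tool_pos: [0.5653, -0.1527, 0.3089]
tcp_rot: [2.021, 2.201, -0.209]
ft_force: [0.1, -0.3, 0.1]
gripper_width: 0.455
gripper_force: 0.0
```

```bash
python3 - <<'E'
from h import *
s=optics.get_image("scene");pin("scene","lip");pin("scene","wing_grip");rel(*pose(1.38,.87-.5*1.38))
cv2.imwrite("pics/f.png",cv2.resize(s[90:300,180:460],(800,600),interpolation=2))
E
```

```text
scene lip 0.94 [ 0.5804 -0.1876  0.3034] [343, 164]
scene wing_grip 0.55 [ 0.5826 -0.2327  0.2527] [362, 197]
scene wing_grip 0.5 [ 0.5448 -0.3074 -0.0016] [367, 318]
dp [-24.7   0.1  -1.7] dr [-0.004  0.022  0.   ] |t 17.2 [ 0.5653 -0.1531  0.309 ] F [-1.  -0.3 -0.3] w 40.2 gf 0.0 q [-0.21  0.02  1.2  -0.2   1.86 -0.36]
```

View pics/f.png

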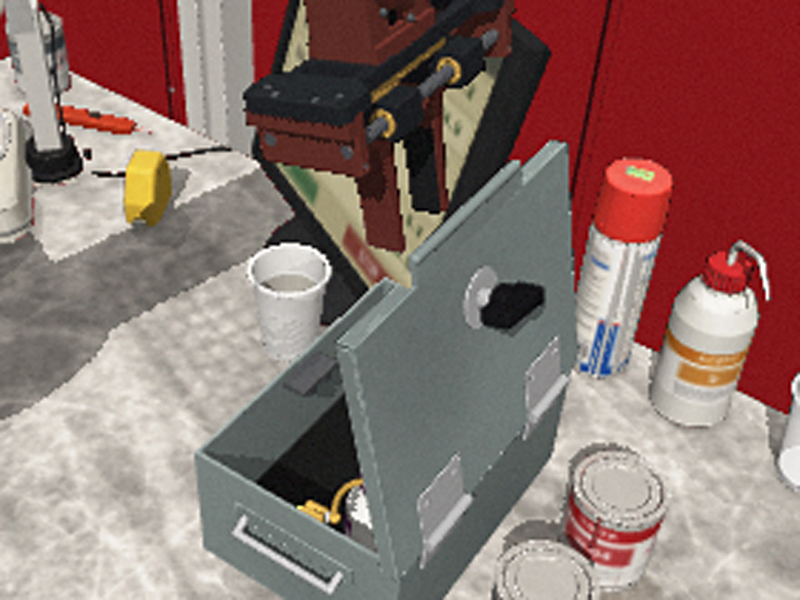

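The lid holds by itself at the stop: its edge moved from (340,345) to (350,345) in the crop, with the fingers clear. Next I'll withdraw upward and forward.

send_rows([
  {"dp": [0.0333, 0, -0.0167], "dr": [0, 0, 0], "jaw": 40},
  {"dp": [0.0667, 0, -0.05], "dr": [0, 0, 0], "jaw": 40},
  {"dp": [0.1, 0, -0.0833], "dr": [0, 0, 0], "jaw": 40},
  {"dp": [0.1333, 0, -0.1], "dr": [0, 0, 0], "jaw": 40},
  {"dp": [0.1333, 0, -0.1], "dr": [0, 0, 0], "jaw": 40},
  {"dp": [0.1333, 0, -0.1], "dr": [0, 0, 0], "jaw": 40},
  {"dp": [0.1333, 0, -0.1], "dr": [0, 0, 0], "jaw": 40},
])

```text
time: 17.9
tool_pos: [0.5578, -0.0638, 0.3509]
tcp_rot: [2.023, 2.201, -0.21]
ft_force: [0.0, 0.2, 0.2]
gripper_width: 0.457
gripper_force: 0.0
```

```bash
python3 - <<'E'
from h import *
s=optics.get_image("scene")
for l in("lip","cup_c","tint_tin_a"):pin("scene",l)
print(readout.state()["tool_pos"]);print(order.sign_off())
E
```

```text
scene lip 0.61 [ 0.5799 -0.1887  0.3018] [343, 165]
scene cup_c 0.58 [ 0.6766  0.0381 -0.0022] [281, 210]
scene tint_tin_a 0.85 [ 0.6487 -0.3004  0.0021] [390, 283]
scene tint_tin_a 0.59 [ 5.410e-01 -3.062e-01  1.000e-04] [366, 318]
[ 0.55771929 -0.06367894  0.35115077]
the job is handed in; nothing more can be done
None
```

The chest is open and handed in at about 18 s: latch pressed and turned about 80°, lid at its stop and held by the stay with the arm clear, and the cup and tins where they were to within measurement error.

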